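# Set the stroke of a hand-cranked gas doser and give three doses

## Robot

A 6-joint arm with a two-finger parallel gripper is mounted at the origin on a cart in front of the work surface, level with it; the furniture and walls round the work are solid. World frame = base frame: x ahead of the robot, y to its left, z up, the work surface at z = 0. Lengths are in mm, angles in rad, forces in N, time in s.
With the tool pointing down it reaches from about 275 to 825 mm from the base axis. Payload 4.9 kg.
Tool frame: the origin (TCP) lies at the very end of the fingers, on their centre line; the grasp point (between the pads) lies arm.grip_point_offset behind it (arm.grip_point_offset is the distance from the TCP to the grasp point, in mm); z points along the fingers, x is the direction in which the jaws open and shut, and the axes are right-handed (so a half turn about z gives the same grasp; the last joint's range is limited). The gripper opens to 85 mm and grips with 20 to 120 N. Pads are 22 mm wide; open, the fingers measure 114 mm over their backs; the gripper's body (76 mm by 85 mm) begins 54 mm behind the grasp point. The pads swing forward as they close: fully open they stand 13 mm farther back than shut.
Start: joints at [1.005, 0.326, -0.193, 1.052, 0, 1.437], TCP at [230.175, 499.538, 231.281] pointing down, gripper open.
Joint ranges: [-2.65, 2.65], [-0.97, 1.79], [-1.3, 1.35], [-1.93, 2.1], [-1.47, 1.37], [-3.14, 3.14]. Speed limits (rad/s): [2.57, 2.57, 3.14, 3.14, 3.14, 3.14].

## Interface

Orientations are given as a unit quaternion [x, y, z, w].
In Python, from cell import arm gives the robot as it stands.
- The arm moves only by the tool jog_arm, never from a script. Its argument "plan" is a list of rows, each an object of numbers: "x", "y", "z": the shift along the tool's x, y, z in mm; "roll": the turn about the tool's z in rad; "hand": the finger opening in mm, from 0 to 85.4. In form: [{"x": .., "y": .., "z": .., "roll": .., "hand": ..}, ...]. A call has 1 to 20 rows; each row shifts and turns the commanded pose from where the row before left it, along the tool's axes as they then stand; what a row does not reach is not made up. A row lasts 1/8 s, in which the tool goes at most 62.5 mm and 10.7 degrees, less where a joint would pass 70% of its speed; a pose out of reach is approached as far as the arm can. A call with a gripper value outside its range is refused whole. The fingers move at their own pace and stop on an object; "force" is the grip in N (left out, the last holds). Time passes only in rows, so rows that do not move let the fingers close. It gives the time, the measured TCP pose, the force and the opening at its end, in the units of the state.
- arm.get_obs(): the state, without advancing time (a new reading comes with each control period).
- arm.grab_frame(name): name is "scene" or "top"; returns a dict with "img" (400x640x3 uint8, red, green, blue), "depth" (400x640 float32, mm along the optical axis (not along the pixel's ray), 0 where there is no reading), "vfov" (degrees; the focal length in pixels is half the picture's height over the tangent of half this angle, whatever the lens; pixels are square), "cx", "cy" (the principal point, pixels), "R" (3x3) and "t" (3): a world point X has camera coordinates R X + t. Camera axes: x right, y down, z forward; pixel columns grow to the right and rows downward; lengths in mm; the calibration is good to about 2 mm. A picture is of the moment at which its call begins.
- arm.close_job(): hands the job in, once; it reports no verdict.
The state is a dict: "time_s": time; "qpos": joint angles; "qd": joint speeds; "tau": joint torques, N m; "ee_pos": TCP position; "tcp_rot": TCP orientation; "wrist_force": force on the tool from outside, world axes, zero at the start; "moment": the same for the moment, N m; "opening": finger opening in mm.
Only numpy, scipy, OpenCV 4.12 (cv2) and the standard library are available. Lean on these libraries where they do the work, as an engineer would, in place of code of your own. Each camera call takes 0.05 s, during which the arm holds its last target.

## Task

Set the calibration-gas doser to the next dose size: lift its stroke stop out of its notch, shift it one notch farther from the crank and seat it fully in that notch. Then turn the crank clockwise (seen from above) until its pointed nose comes to the index fin, and from there give it exactly three full turns more, stopping with the nose at the fin again; do not overrun the third turn. Leave the things around the doser where they stand.

Things in the scene. Friction and masses are not known exactly. Their poses are not given: they have to be found in the camera images.
- doser: Hand-cranked gas doser fixed to the worktop: aluminium base plate 130 x 340 mm (x, y); at its -y end a white drum (124 mm diameter, top 85 mm above the worktop) with the crank; on its +y side a steel barrel between two comb rails. Origin: centre of the plate's underside, on the worktop; x away from the index fin's side, y along the rails from the crank to the far end, z up.
- new_notch (a point): Where the stop must go: midway between the two rails at the notch floors, 70 mm above the worktop (doser x = 0, y = 103 mm); axes as the doser's. Rails: x = -32 and +32 mm, 10 mm thick, four notch pairs at y = 35, 69, 103, 137 mm, floors flat and 20 mm wide, teeth 14 mm wide with roof-shaped tops that peak 17 mm above the floors.
- stroke_stop: Loose dark steel stop, 160 g: a cross bar 90 x 14 x 16 mm (x, y, z) lying across both rails in a notch pair, with an upright grip tab 36 x 12 x 44 mm on its middle. Origin: centre of the bar's underside; x along the bar, z up; the tab spans z = 16 to 60 mm. It starts in the second notch pair from the crank (doser y = 69 mm), x axis along the doser's.
- crank_axis (a point): Point on the crank's upright turning axis (doser x = 0, y = -85 mm), 140 mm above the worktop, the height of the middle of the handle.
- crank_grip (a point): Middle of the crank's grey upright handle, 140 mm above the worktop: a cylinder 24 mm thick, 109 to 167 mm above the worktop, 55 mm from the crank axis. It spins freely on its own pin, so a fixed grip can lead it round. The flat crank arm under it (95 to 105 mm above the worktop) ends in a pointed nose 69 mm from the axis.
- index_fin (a point): Top of the index fin, a small upright steel fin 6 mm wide on the rim of the drum, 76 mm from the crank axis on the doser's -x side (the side towards the robot), 102 mm above the worktop. It stands outside the nose's path and does not stop the crank.
- crank (a joint): Angle of the crank in rad, growing clockwise seen from above, counted on over all turns: 0 when the nose first points at the index fin, 6.283 one turn later. It starts between -2.4 and -0.6, so short of the fin. It has no stops or detents, turns with about 1 N at the handle and stays where it is left.
- beaker: Bystander: 100 ml glass beaker, 57 mm wide, 72 mm high, standing behind the doser. Origin: centre of its underside.
- septa_jar: Bystander: small jar with a lid, 39 mm wide, 47 mm high, behind the doser. Origin: centre of its underside.
- ferrule_tin: Bystander: flat round tin, 55 mm wide, 18 mm high, in front of the doser. Origin: centre of its underside.
- reagent_bottle: Bystander: clear screw-cap reagent bottle, 54 mm wide, 108 mm high, behind the doser. Origin: centre of its underside.
There are look-alikes about, which are no part of the job. Of the things like the stroke_stop, leave any that is pink; of the rest the smaller one is meant.

How it is judged:
By the outcome, as a careful person would: the job done as asked, in the order asked, and still so for the second after the job is handed in, with the robot touching nothing.
It also fails if it takes over 72 s, if anything falls off the work surface, if the arm or the gripper's body presses on something with over 40 N, if the wrist force passes 120 N, or if a joint passes its speed limit or range.

## Working session

There is one attempt and no reset: what is moved stays moved. The work goes in short steps, Python scripts to look and compute and a tool call to move; the robot and the scene stay as the last step left them, time stands still between calls to the robot, and variables do not carry over. Pictures are saved under pics/ and viewed, and the job is handed in when it is done.

Besides the shell and the picture viewer there is one more tool, called after ">>>" as a command line: name --argument value ..., lists and objects as JSON in quotes. jog_arm: Moves the arm, as the interface text tells. Its arguments: {"type":"object","properties":{"plan":{"type":"array"},"force":{"type":"number"}},"required":["plan"]}

```bash
mkdir -p pics; ls; python3 - <<'E'
from cell import arm
import cv2,pickle
o=arm.get_obs();print(o,arm.grip_point_offset)
for n in("scene","top"):
    f=arm.grab_frame(n);cv2.imwrite(f"pics/{n}0.png",f["img"][:,:,::-1]);pickle.dump(f,open(f"pics/{n}0.pkl","wb"));print(n,f["vfov"],f["cx"],f["cy"],f["R"],f["t"],(f["depth"]>0).mean())
E
```

```text
pics
{'time_s': 0.0, 'qpos': array([ 1.00478817e+00,  3.26957970e-01, -1.93592975e-01,  1.05201012e+00,
       -4.27533133e-07,  1.43660966e+00]), 'qd': array([ 0.00143925, -0.000603  ,  0.00229687,  0.00163502, -0.00063535,
       -0.00130916]), 'tau': array([-2.87992398e-04, -4.43408275e+01,  2.62434751e+01,  1.55055325e-02,
       -2.05531715e-04,  1.22152682e-05]), 'ee_pos': array([229.85192857, 499.01637046, 230.49072437]), 'tcp_rot': array([ 8.42177140e-01,  5.39200229e-01, -7.99991211e-04,  3.72273581e-04]), 'wrist_force': array([ 0.37413203, -0.20794062, -0.32739821]), 'moment': array([ 0.02498303,  0.02183323, -0.0004466 ]), 'opening': 85.51221271427261} 18.700000000000003
scene 47.816573631906806 325.1043631873309 194.21403600558546 [[ 0.88974697 -0.45633393 -0.01047259]
 [-0.29601004 -0.55938336 -0.77425339]
 [ 0.3474599   0.6919896  -0.63278907]] [-526.798569    284.80426666  982.7367373 ] 0.98415234375
top 57.2541668006344 323.5513328125754 195.4208252114394 [[-0.01605847 -0.99980479  0.01151142]
 [-0.99577469  0.01495055 -0.09060495]
 [ 0.09041516 -0.01291776 -0.99582038]] [  52.39498926  600.51090811 1048.79869889] 0.99608203125
```

View pics/scene0.png

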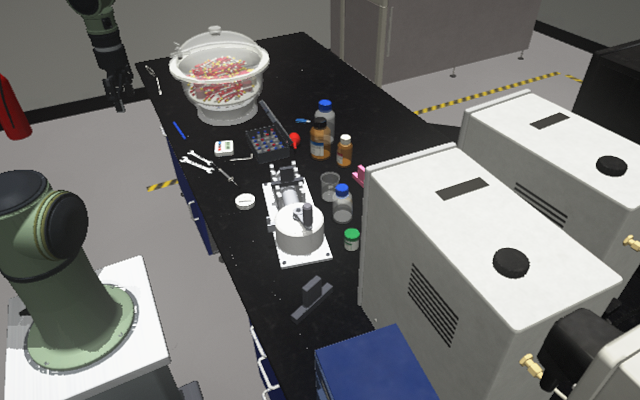

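View pics/top0.png

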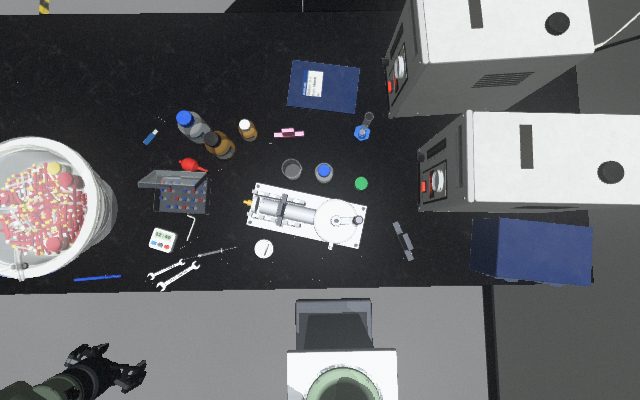

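Stop-like things in the top view are a dark one in the rails at (288,210), a larger dark one at (403,240) and a pink one at (288,133). The one in the rails fits: it isn't pink and it's the smaller of the two dark ones. I'll enlarge it to confirm.

```bash
python3 - <<'E'
import cv2
im=cv2.imread("pics/top0.png");cv2.imwrite("pics/topc.png",cv2.resize(im[165:265,235:425],None,fx=4.2,fy=4.2,interpolation=cv2.INTER_CUBIC))
im=cv2.imread("pics/scene0.png");cv2.imwrite("pics/scc.png",cv2.resize(im[150:270,225:375],None,fx=5,fy=5,interpolation=cv2.INTER_CUBIC))
E
```

```text
(no output)
```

View pics/topc.png

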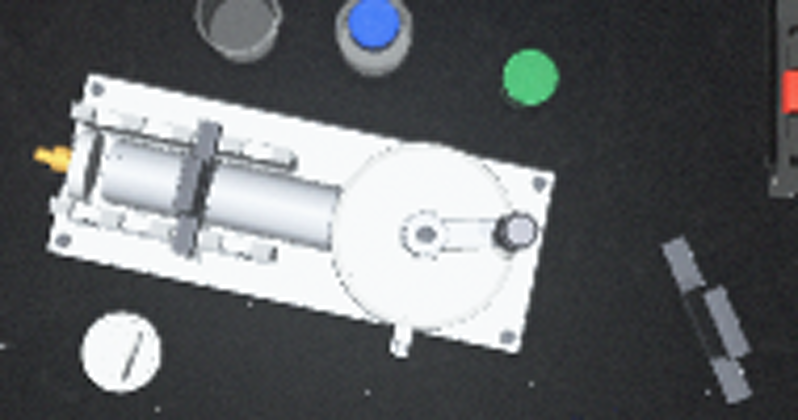

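View pics/scc.png

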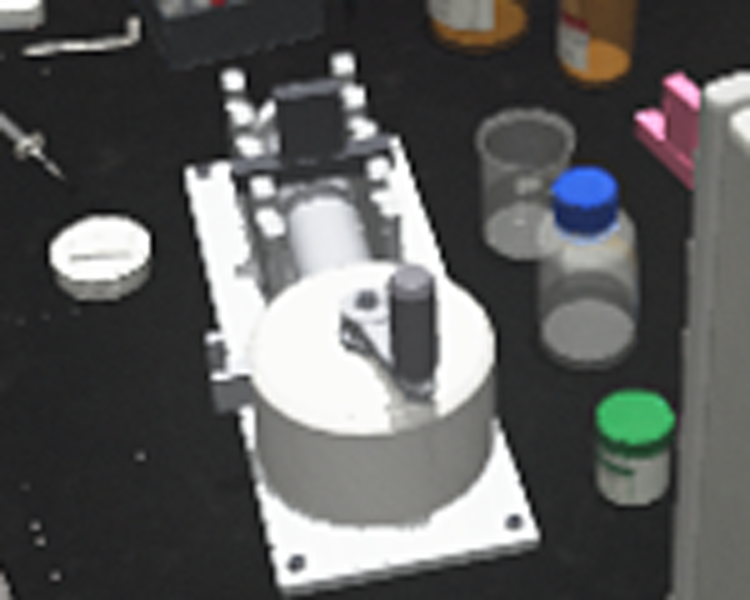

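The crop confirms it: the dark stop sits across both rails in the second notch, with the tab at full px ~(282,210). Next I'll measure it.

```bash
cat > h.py <<'E'
import numpy as np,cv2,pickle
def fl(f): return f["img"].shape[0]/2/np.tan(np.radians(f["vfov"])/2)
def cloud(f):
    d=f["depth"];v,u=np.mgrid[:d.shape[0],:d.shape[1]];F=fl(f)
    c=np.stack([(u-f["cx"])/F*d,(v-f["cy"])/F*d,d],-1)
    P=(c-f["t"])@f["R"];P[d==0]=np.nan;return P
def ray(f,u,v,z):
    F=fl(f);d=f["R"].T@np.array([(u-f["cx"])/F,(v-f["cy"])/F,1]);o=-f["R"].T@f["t"]
    return o+d*(z-o[2])/d[2]
def proj(f,X):
    c=f["R"]@np.asarray(X,float)+f["t"];F=fl(f);return c[0]/c[2]*F+f["cx"],c[1]/c[2]*F+f["cy"]
E
python3 - <<'E'
from h import *
fs={n:pickle.load(open(f"pics/{n}0.pkl","rb")) for n in("scene","top")}
t=fs["top"];P=cloud(t)
print("table z",np.nanmedian(P[215:235,270:300][...,2]),np.nanmedian(P[262:270,300:340][...,2]))
print("top corners of plate (z=8 guess)")
for u,v in[(90,76),(552,174),(519,351),(49,252)]:
    print(ray(t,235+u/4.2,165+v/4.2,8)[:2].round(1))
for n in fs:
    f=fs[n];P=cloud(f);im=f["img"].astype(int);br=im.min(2)
    near=(np.abs(P[...,1])<260)&(P[...,0]>250)&(P[...,0]<520)
    m=near&(P[...,2]>79)&(P[...,2]<90)&(br>150)
    k,l,s,c=cv2.connectedComponentsWithStats(m.astype(np.uint8));i=1+s[1:,4].argmax()
    cn=cv2.findContours((l==i).astype(np.uint8),0,2)[0];cn=max(cn,key=len)
    h=cv2.convexHull(cn)[:,0];W=np.array([ray(f,a,b,85)[:2] for a,b in h]).astype(np.float32)
    print(n,"drum",cv2.minEnclosingCircle(W),"z",np.median(P[l==i][:,2]))
    for name,a,b in(("tab",121,136),("handle",159,173)):
        m=near&(P[...,2]>a)&(P[...,2]<b)
        k,l,s,c=cv2.connectedComponentsWithStats(m.astype(np.uint8))
        for i in range(1,k):
            if s[i,4]>12:
                q=P[l==i];zt=130 if name=="tab" else 167
                print(n,name,s[i],c[i].round(1),q.mean(0).round(1),np.percentile(q,[2,98],axis=0).round(0).tolist(),ray(f,*c[i],zt).round(1))
E
```

```text
table z 13.055621740409508 -0.26284701711930314
top corners of plate (z=8 guess)
[643. 243.]
[568.1 -84.6]
[443.9 -58. ]
[518.5 271.7]
scene drum ((505.4710998535156, 6.290454864501953), 59.841129302978516) z 84.14249722288454
scene tab [303 216   5   7  18] [304.7 219.6] [516.3 -46.5 127.9] [[515.0, -51.0, 122.0], [519.0, -40.0, 135.0]] [515.4 -48.6 130. ]
scene handle [303 204   4   7  18] [304.4 207.4] [517.8 -45.5 164. ] [[515.0, -51.0, 160.0], [520.0, -39.0, 169.0]] [516.4 -48.7 167. ]
top drum ((512.2196044921875, 12.157180786132812), 59.328094482421875) z 84.44422387002336
top handle [355 222   7   3  14] [358.3 222.6] [518.1 -42.4 164.8] [[515.0, -49.0, 160.0], [520.0, -35.0, 169.0]] [518.  -42.2 167. ]
```

```bash
python3 - <<'E'
from h import *
fs={n:pickle.load(open(f"pics/{n}0.pkl","rb")) for n in("scene","top")}
for n in fs:
    f=fs[n];P=cloud(f);im=f["img"].astype(int);br=im.min(2)
    near=(P[...,1]>-110)&(P[...,1]<290)&(P[...,0]>400)&(P[...,0]<660)
    m=near&(P[...,2]>79)&(P[...,2]<90)&(br>120)
    k,l,s,c=cv2.connectedComponentsWithStats(m.astype(np.uint8));i=1+s[1:,4].argmax()
    cn=cv2.findContours((l==i).astype(np.uint8),0,2)[0];cn=max(cn,key=len)
    h=cv2.convexHull(cn)[:,0];W=np.array([ray(f,a,b,85)[:2] for a,b in h]).astype(np.float32)
    print(n,"drum",cv2.minEnclosingCircle(W),"z",np.median(P[l==i][:,2]))
    for name,a,b in(("tab",120,136),("handle",159,173),("bar",80,90)):
        m=near&(P[...,2]>a)&(P[...,2]<b)
        if name=="bar": m&=(br<110)
        if name=="tab": m&=P[...,1]>60
        k,l,s,c=cv2.connectedComponentsWithStats(m.astype(np.uint8))
        for i in range(1,k):
            if s[i,4]>9:
                q=P[l==i];zt={"tab":130,"handle":167,"bar":86}[name]
                r=cv2.minAreaRect(np.array([ray(f,b,a,zt)[:2] for a,b in np.argwhere(l==i)],np.float32))
                print(n,name,s[i],c[i].round(1),q.mean(0).round(1),ray(f,*c[i],zt).round(1),r)
    # plate
    m=near&(P[...,2]<20)&(P[...,2]>3)&(br>120)
    print("plate z",np.percentile(P[m][:,2],[10,50,90]))
    if n=="top":
        m=near&(br>110)&(P[...,2]>3)
        m=cv2.morphologyEx(m.astype(np.uint8),cv2.MORPH_OPEN,np.ones((7,7)))
        cn=max(cv2.findContours((near&(P[...,2]>3)&(P[...,2]<20)&(br>110)).astype(np.uint8),0,2)[0],key=len)
        W=np.array([ray(f,a,b,np.median(P[(P[...,2]<20)&(P[...,2]>3)&near][:,2]))[:2] for a,b in cn[:,0]],np.float32)
        r=cv2.minAreaRect(W);print("plate",r,cv2.boxPoints(r))
E
```

```text
scene drum ((514.667236328125, 7.6082892417907715), 68.53802490234375) z 84.02241642797564
scene tab [280 166  14   7  72] [286.3 168.9] [558.5 158.8 126.9] [557.  154.8 130. ] ((556.9028930664062, 154.4821319580078), (24.386646270751953, 35.95956802368164), 78.24725341796875)
scene handle [303 203  10   8  65] [307.4 206.4] [524.8 -46.2 164.6] [523.7 -48.8 167. ] ((523.9132080078125, -48.98106002807617), (24.660547256469727, 20.53357696533203), 64.13619995117188)
scene bar [272 178  32   8  96] [287.2 181.9] [557.6 157.6  84.4] [556.8 155.7  86. ] ((557.0037841796875, 157.0656280517578), (20.345212936401367, 84.53815460205078), 78.88864135742188)
plate z [ 8.98926895 11.74785919 16.45126516]
top drum ((520.3351440429688, 13.055807113647461), 65.71660614013672) z 84.39258205708555
top tab [276 202   8  14  67] [279.5 208.6] [558.8 161.3 129.2] [558.8 161.2 130. ] ((558.9105834960938, 160.98695373535156), (12.81421947479248, 35.18325424194336), 75.69618225097656)
top handle [354 215   9  10  64] [358.2 219.5] [526.  -42.4 165.5] [525.9 -42.2 167. ] ((526.2154541015625, -41.75763702392578), (21.638469696044922, 20.9066219329834), 70.65050506591797)
plate z [ 9.04813126 11.88190574 15.66763171]
plate ((513.5463256835938, 151.35231018066406), (241.8910675048828, 42.97942352294922), 76.9438705444336) [[465.2899    38.387955]
 [507.15826   28.678665]
 [561.80273  264.31665 ]
 [519.9344   274.02594 ]]
```

```bash
cat >> h.py <<'E'
C=np.array([543.3,93.1]);A=0.225
EX=np.array([np.cos(A),-np.sin(A)]);EY=np.array([np.sin(A),np.cos(A)])
def dos(p): d=np.asarray(p)[:2]-C;return np.array([d@EX,d@EY])
def wor(x,y): return C+x*EX+y*EY
def st(o):
    from scipy.spatial.transform import Rotation as R
    r=R.from_quat(o["tcp_rot"]).as_matrix();t=r[:,0]
    print("t",round(o["time_s"],2),"dos",dos(o["ee_pos"]).round(1),"z",o["ee_pos"][2].round(1),"toolx vs dosery rad",round(np.arctan2(t[1],t[0])-(np.pi/2-A),4),"tilt",r[:,2].round(3),"F",o["wrist_force"].round(1),"open",round(o["opening"],1),"q",o["qpos"].round(2))
E
python3 - <<'E'
from h import *
from cell import arm
t=pickle.load(open("pics/top0.pkl","rb"));s=pickle.load(open("pics/scene0.pkl","rb"))
for f,n in((t,"top"),(s,"scene")):
    im=f["img"][:,:,::-1].copy();im=cv2.resize(im,None,fx=4,fy=4,interpolation=cv2.INTER_CUBIC)
    def mk(x,y,z,c):
        u,v=proj(f,[*wor(x,y),z]);cv2.circle(im,(int(4*u+2),int(4*v+2)),3,c,-1)
    for a in(-65,65):
        for b in(-170,170): mk(a,b,12,(0,0,255))
    for k in range(36): mk(62*np.cos(k/36*6.283),-85+62*np.sin(k/36*6.283),85,(255,0,255))
    mk(-76,-85,102,(0,0,255));mk(0,-85,105,(0,160,0))
    for a in(-18,18):
        for b in(-6,6): mk(a,69+b,130,(0,255,255))
    for b in(35,69,103,137):
        for a in(-32,32):mk(a,b,70,(255,0,0))
    u,v=proj(f,[*C,50]);u=int(4*u);v=int(4*v)
    cv2.imwrite(f"pics/ov_{n}.png",im[v-260:v+260,u-300:u+300])
st(arm.get_obs())
E
```

```text
t 0.1 dos [-396.1  325.8] z 230.6 toolx vs dosery rad -0.2068 tilt [-0.001 -0.001 -1.   ] F [ 0.1 -0.4  0.4] open 85.4 q [ 1.    0.33 -0.19  1.05  0.    1.44]
```

View pics/ov_top.png

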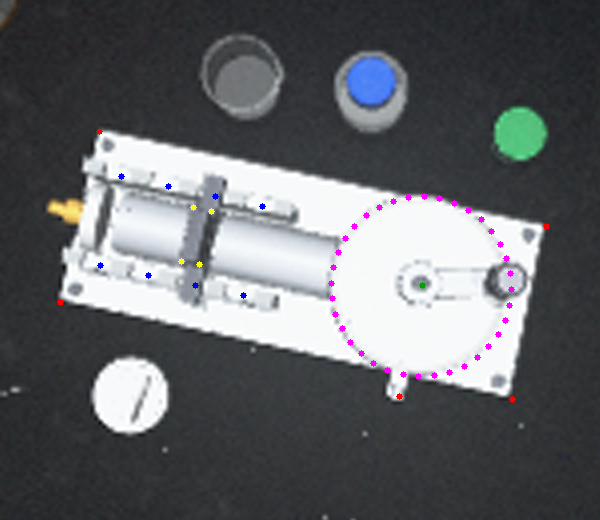

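View pics/ov_scene.png

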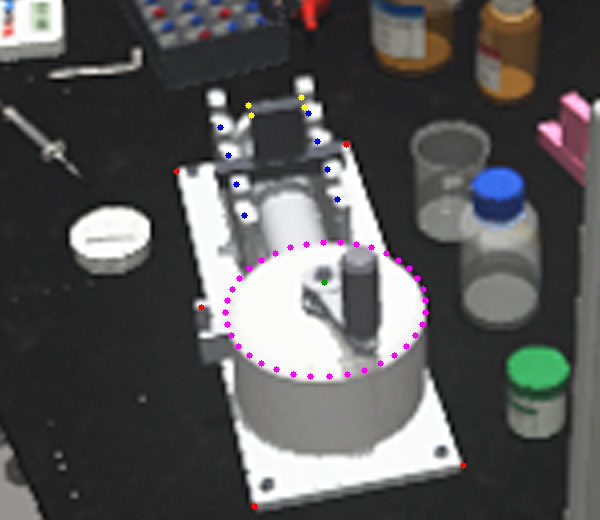

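The overlay of the measured doser pose matches the top view: drum circle, hub, fin at (397,390) and notches all line up. The scene view agrees within about 3 mm. I'll start moving.

>>> jog_arm --plan '[{"roll": -0.104}, {"roll": -0.103}, {"x": -37, "y": 14}, {"x": -37, "y": 14}, {"x": -37, "y": 14}, {"x": -37, "y": 14}, {"x": -37, "y": 14}, {"x": -37, "y": 15}, {"x": -35, "y": 15}, {"y": 37}, {"y": 37}, {"y": 37}, {"y": 37}, {"y": 37}, {"y": 37}, {"y": 37}, {"y": 37, "hand": 45}, {"hand": 45}, {"hand": 45}]' --force 40

```text
validation failed for argument at $.pl...
```

```bash
python3 - <<'E'
from h import *
from cell import arm
st(arm.get_obs())
E
```

```text
t 0.1 dos [-396.1  325.8] z 230.6 toolx vs dosery rad -0.2068 tilt [-0.001 -0.001 -1.   ] F [ 0.1 -0.4  0.4] open 85.4 q [ 1.    0.33 -0.19  1.05  0.    1.44]
```

>>> jog_arm --plan '[{"x": 0, "y": 0, "z": 0, "roll": -0.104, "hand": 85}, {"x": 0, "y": 0, "z": 0, "roll": -0.103, "hand": 85}]' --force 40

```text
time_s: 0.35
ee_pos: [230.0, 499.2, 230.8]
tcp_rot: [0.781, 0.625, -0.001, 0.0]
wrist_force: [-1.3, 0.8, -0.5]
opening: 85.0
```

>>> jog_arm --plan '[{"x": -37, "y": 14, "z": 0, "roll": 0, "hand": 85}, {"x": -37, "y": 14, "z": 0, "roll": 0, "hand": 85}, {"x": -37, "y": 14, "z": 0, "roll": 0, "hand": 85}, {"x": -37, "y": 14, "z": 0, "roll": 0, "hand": 85}, {"x": -37, "y": 14, "z": 0, "roll": 0, "hand": 85}, {"x": -37, "y": 15, "z": 0, "roll": 0, "hand": 85}, {"x": -35, "y": 15, "z": 0, "roll": 0, "hand": 85}, {"x": 0, "y": 37, "z": 0, "roll": 0, "hand": 85}, {"x": 0, "y": 37, "z": 0, "roll": 0, "hand": 85}, {"x": 0, "y": 37, "z": 0, "roll": 0, "hand": 85}, {"x": 0, "y": 37, "z": 0, "roll": 0, "hand": 85}, {"x": 0, "y": 37, "z": 0, "roll": 0, "hand": 85}, {"x": 0, "y": 37, "z": 0, "roll": 0, "hand": 85}, {"x": 0, "y": 37, "z": 0, "roll": 0, "hand": 85}, {"x": 0, "y": 37, "z": 0, "roll": 0, "hand": 45}, {"x": 0, "y": 0, "z": 0, "roll": 0, "hand": 45}, {"x": 0, "y": 0, "z": 0, "roll": 0, "hand": 45}]'

```text
time_s: 2.48
ee_pos: [557.9, 160.7, 230.6]
tcp_rot: [0.782, 0.623, -0.001, -0.001]
wrist_force: [0.3, -0.1, -0.3]
opening: 45.1
```

```bash
python3 - <<'E'
from h import *
from cell import arm
st(arm.get_obs())
E
```

```text
t 2.48 dos [-0.9 69.2] z 230.6 toolx vs dosery rad 0.0002 tilt [-0.002 -0.    -1.   ] F [ 0.3 -0.1 -0.3] open 45.1 q [ 0.15  0.38 -0.11  1.08  0.    0.38]
```

>>> jog_arm --plan '[{"x": 0, "y": 1, "z": 35, "roll": 0, "hand": 45}, {"x": 0, "y": 0, "z": 35, "roll": 0, "hand": 45}, {"x": 0, "y": 0, "z": 35, "roll": 0, "hand": 45}, {"x": 0, "y": 0, "z": 20, "roll": 0, "hand": 45}, {"x": 0, "y": 0, "z": 10, "roll": 0, "hand": 45}, {"x": 0, "y": 0, "z": 0, "roll": 0, "hand": 45}, {"x": 0, "y": 0, "z": 0, "roll": 0, "hand": 4}, {"x": 0, "y": 0, "z": 0, "roll": 0, "hand": 4}, {"x": 0, "y": 0, "z": 0, "roll": 0, "hand": 4}, {"x": 0, "y": 0, "z": 0, "roll": 0, "hand": 4}, {"x": 0, "y": 0, "z": 0, "roll": 0, "hand": 4}]' --force 40

```text
time_s: 3.85
ee_pos: [560.7, 160.6, 97.3]
tcp_rot: [0.782, 0.623, 0.001, 0.0]
wrist_force: [-0.6, 0.3, 6.4]
opening: 11.7
```

```bash
python3 - <<'E'
from h import *
from cell import arm
st(arm.get_obs())
E
```

```text
t 3.85 dos [ 1.9 69.7] z 97.3 toolx vs dosery rad 0.0002 tilt [ 0.002  0.    -1.   ] F [-0.6  0.3  6.4] open 11.7 q [ 0.15  0.5  -0.29  0.78  0.    0.38]
```

>>> jog_arm --plan '[{"x": 0, "y": 0, "z": -8, "roll": 0, "hand": 4}, {"x": 0, "y": 0, "z": -12, "roll": 0, "hand": 4}, {"x": 0, "y": 0, "z": -12, "roll": 0, "hand": 4}, {"x": 0, "y": 0, "z": 0, "roll": 0, "hand": 4}, {"x": 0, "y": 0, "z": 0, "roll": 0, "hand": 4}]'

```text
time_s: 4.47
ee_pos: [559.8, 160.4, 128.3]
tcp_rot: [0.782, 0.623, -0.0, 0.0]
wrist_force: [0.2, -0.1, -0.6]
opening: 11.5
```

```bash
python3 - <<'E'
from h import *
from cell import arm
st(arm.get_obs())
f=arm.grab_frame("scene");im=f["img"][:,:,::-1];cv2.imwrite("pics/lift.png",cv2.resize(im[130:270,225:375],None,fx=4,fy=4,interpolation=cv2.INTER_CUBIC))
E
```

```text
t 4.47 dos [ 1.  69.3] z 128.3 toolx vs dosery rad 0.0002 tilt [-0. -0. -1.] F [ 0.2 -0.1 -0.6] open 11.5 q [ 0.15  0.47 -0.25  0.85 -0.    0.38]
```

View pics/lift.png

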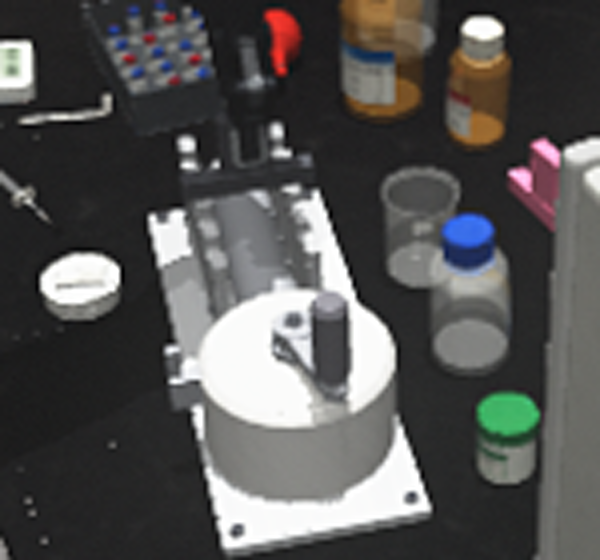

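The picture shows the stop held level above the rails, with the bar at about (245,178) in the crop. Now I'll shift it one notch and lower it.

>>> jog_arm --plan '[{"x": 12, "y": 0, "z": 0, "roll": 0, "hand": 4}, {"x": 12, "y": 0, "z": 0, "roll": 0, "hand": 4}, {"x": 10, "y": 0, "z": 0, "roll": 0, "hand": 4}, {"x": 0, "y": 0, "z": 0, "roll": 0, "hand": 4}, {"x": 0, "y": 0, "z": 10, "roll": 0, "hand": 4}, {"x": 0, "y": 0, "z": 10, "roll": 0, "hand": 4}, {"x": 0, "y": 0, "z": 8, "roll": 0, "hand": 4}, {"x": 0, "y": 0, "z": 0, "roll": 0, "hand": 4}, {"x": 0, "y": 0, "z": 0, "roll": 0, "hand": 4}]'

```text
time_s: 5.65
ee_pos: [567.1, 193.9, 99.9]
tcp_rot: [0.782, 0.623, -0.0, -0.001]
wrist_force: [-0.1, 2.5, -3.4]
opening: 11.7
```

```bash
python3 - <<'E'
from h import *
from cell import arm
st(arm.get_obs())
E
```

```text
t 5.65 dos [  0.7 103.6] z 99.9 toolx vs dosery rad 0.0001 tilt [-0.001  0.001 -1.   ] F [-0.1  2.5 -3.4] open 11.7 q [ 0.21  0.53 -0.24  0.81  0.    0.43]
```

>>> jog_arm --plan '[{"x": 0, "y": 0, "z": 2, "roll": 0, "hand": 4}, {"x": 0, "y": 0, "z": 1.5, "roll": 0, "hand": 4}, {"x": 0, "y": 0, "z": 0, "roll": 0, "hand": 4}, {"x": 0, "y": 0, "z": 0, "roll": 0, "hand": 4}]'

```text
time_s: 6.15
ee_pos: [567.7, 193.8, 97.3]
tcp_rot: [0.782, 0.623, 0.0, 0.0]
wrist_force: [-1.4, 2.6, 4.8]
opening: 11.6
```

```bash
python3 - <<'E'
from h import *
from cell import arm
st(arm.get_obs())
E
```

```text
t 6.15 dos [  1.3 103.6] z 97.3 toolx vs dosery rad 0.0003 tilt [ 0.001  0.    -1.   ] F [-1.4  2.6  4.8] open 11.6 q [ 0.21  0.53 -0.24  0.8   0.    0.43]
```

At z 97.3 it sits at the same height as in the original notch, with contact force. I'll release and retreat.

>>> jog_arm --plan '[{"x": 0, "y": 0, "z": 0, "roll": 0, "hand": 40}, {"x": 0, "y": 0, "z": 0, "roll": 0, "hand": 40}, {"x": 0, "y": 0, "z": 0, "roll": 0, "hand": 40}, {"x": 0, "y": 0, "z": -15, "roll": 0, "hand": 40}, {"x": 0, "y": 0, "z": -30, "roll": 0, "hand": 40}, {"x": 0, "y": 0, "z": -40, "roll": 0, "hand": 40}, {"x": 0, "y": 0, "z": -30, "roll": 0, "hand": 40}, {"x": -30, "y": -35, "z": 0, "roll": 0, "hand": 40}, {"x": -30, "y": -40, "z": 0, "roll": 0, "hand": 40}, {"x": -30, "y": -40, "z": 0, "roll": 0, "hand": 40}, {"x": -30, "y": -40, "z": 0, "roll": 0, "hand": 40}]'

```text
time_s: 7.52
ee_pos: [388.5, 110.6, 212.7]
tcp_rot: [0.782, 0.623, 0.001, 0.001]
wrist_force: [0.2, -0.1, 0.3]
opening: 40.2
```

```bash
python3 - <<'E'
from h import *
from cell import arm
st(arm.get_obs())
for n,w in(("scene",(225,375,140,260)),("top",(235,385,165,265))):
    f=arm.grab_frame(n);pickle.dump(f,open(f"pics/{n}1.pkl","wb"));im=f["img"][:,:,::-1];cv2.imwrite(f"pics/{n}1.png",cv2.resize(im[w[2]:w[3],w[0]:w[1]],None,fx=5,fy=5,interpolation=cv2.INTER_CUBIC))
P=cloud(f);m=(P[...,2]>120)&(P[...,2]<136)&(P[...,1]>140)&(P[...,1]<230)&(P[...,0]>520)&(P[...,0]<610)
v,u=np.nonzero(m);print(m.sum(),P[m].mean(0) if m.any() else 0,dos(P[m].mean(0)), np.median(P[m][:,2]))
E
```

```text
t 7.53 dos [-154.8  -17.5] z 212.7 toolx vs dosery rad 0.0004 tilt [ 0.002 -0.    -1.   ] F [ 0.2 -0.1  0.3] open 40.2 q [ 0.09  0.07 -0.57  0.93 -0.    0.32]
66 [565.48773676 192.08753992 128.7943129 ] [ -0.45627488 101.44269582] 128.99942998736813
```

View pics/scene1.png

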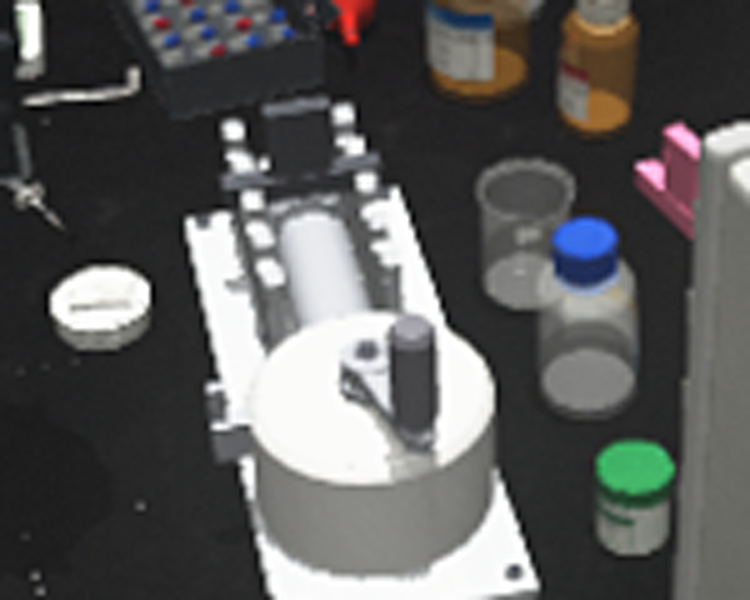

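View pics/top1.png

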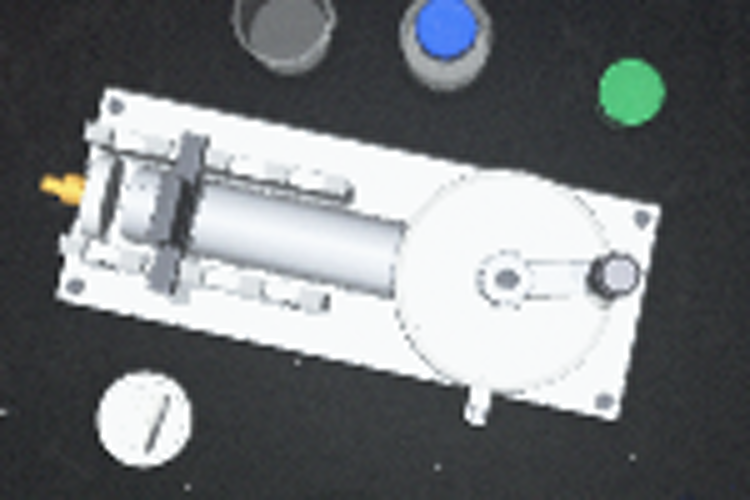

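The stop is seated in the third notch pair: tab top at 129 mm, as at the start, and y about 102 to 103. Before I grip the handle, I'll check the clearance to the instrument on the right.

```bash
python3 - <<'E'
from h import *
for n in("top","scene"):
    f=pickle.load(open(f"pics/{n}0.pkl","rb"));P=cloud(f).reshape(-1,3)
    q=P[(P[:,2]>60)&(P[:,0]>380)&(P[:,0]<700)&(P[:,1]<-70)&(P[:,1]>-400)]
    for x in range(380,700,40):
        r=q[(q[:,0]>=x)&(q[:,0]<x+40)]
        if len(r):print(n,x,len(r),np.percentile(r[:,1],[95,99.5,100]).round(),r[:,2].max().round())
print(dos([525.9,-42.2]),wor(14,-139))
E
```

```text
top 380 374 [-384. -383. -382.] 173.0
top 420 390 [-188. -182. -180.] 174.0
top 460 390 [-177. -172. -171.] 173.0
top 500 81 [-398. -397. -397.] 174.0
top 540 2497 [-232. -231. -230.] 391.0
top 580 2473 [-224. -220. -219.] 390.0
top 620 2363 [-231. -221. -220.] 390.0
top 660 2383 [-236. -220. -216.] 391.0
scene 380 204 [-386. -384. -384.] 172.0
scene 420 224 [-188. -183. -181.] 172.0
scene 460 191 [-177. -174. -173.] 171.0
scene 500 7 [-399. -399. -399.] 170.0
scene 540 7835 [-244. -237. -233.] 389.0
scene 580 1606 [-246. -237. -235.] 389.0
scene 620 1487 [-248. -238. -237.] 388.0
scene 660 1423 [-249. -241. -239.] 389.0
[  13.22487333 -135.77169339] [525.93533316 -45.51986995]
```

>>> jog_arm --plan '[{"x": -24, "y": 34, "z": 0, "roll": 0, "hand": 50}, {"x": -24, "y": 34, "z": 0, "roll": 0, "hand": 50}, {"x": -24, "y": 34, "z": 0, "roll": 0, "hand": 50}, {"x": -24, "y": 34, "z": 0, "roll": 0, "hand": 50}, {"x": -24, "y": 33, "z": 0, "roll": 0, "hand": 50}, {"x": 0, "y": 0, "z": 0, "roll": 0, "hand": 50}, {"x": 0, "y": 0, "z": 25, "roll": 0, "hand": 50}, {"x": 0, "y": 0, "z": 30, "roll": 0, "hand": 50}, {"x": 0, "y": 0, "z": 25, "roll": 0, "hand": 50}, {"x": 0, "y": 0, "z": 13, "roll": 0, "hand": 50}, {"x": 0, "y": 0, "z": 0, "roll": 0, "hand": 50}]' --force 20

```text
time_s: 9.0
ee_pos: [527.1, -42.9, 118.5]
tcp_rot: [0.782, 0.624, -0.0, -0.001]
wrist_force: [1.3, 0.8, 0.5]
opening: 50.3
```

```bash
python3 - <<'E'
from h import *
from cell import arm
st(arm.get_obs())
E
```

```text
t 9.0 dos [  14.6 -136.2] z 118.5 toolx vs dosery rad 0.0008 tilt [-0.001  0.    -1.   ] F [1.3 0.8 0.5] open 50.3 q [-0.22  0.39 -0.41  0.77  0.    0.  ]
```

>>> jog_arm --plan '[{"x": 0, "y": 0, "z": 0, "roll": 0, "hand": 15}, {"x": 0, "y": 0, "z": 0, "roll": 0, "hand": 15}, {"x": 0, "y": 0, "z": 0, "roll": 0, "hand": 15}, {"x": 0, "y": 0, "z": 0, "roll": 0, "hand": 15}, {"x": 0, "y": 0, "z": 0, "roll": 0, "hand": 15}]' --force 20

```text
time_s: 9.62
ee_pos: [528.7, -42.5, 120.1]
tcp_rot: [0.782, 0.624, 0.002, 0.0]
wrist_force: [0.3, 4.4, 6.7]
opening: 23.3
```

```bash
python3 - <<'E'
from h import *
from cell import arm
o=arm.get_obs();st(o);F=o["wrist_force"];print("F dos",F[:2]@EX,F[:2]@EY)
E
```

```text
t 9.62 dos [  16.  -135.4] z 120.1 toolx vs dosery rad 0.0009 tilt [ 0.003  0.002 -1.   ] F [0.3 4.4 6.7] open 23.3 q [-0.22  0.39 -0.41  0.77  0.    0.  ]
F dos -0.6567473993621862 4.379530866689962
```

```bash
python3 - <<'E'
import numpy as np
th=np.radians(-75-15*np.arange(0,8));p=55*np.c_[np.cos(th),np.sin(th)]
for d,t in zip(np.diff(p,axis=0),th[1:]):print(np.degrees(t).round(),"x",d[1].round(1),"y",d[0].round(1))
E
```

```text
-90.0 x -1.9 y -14.2
-105.0 x 1.9 y -14.2
-120.0 x 5.5 y -13.3
-135.0 x 8.7 y -11.4
-150.0 x 11.4 y -8.7
-165.0 x 13.3 y -5.5
-180.0 x 14.2 y -1.9
```

>>> jog_arm --plan '[{"x": -1.9, "y": -14.2, "z": 0, "roll": 0, "hand": 15}, {"x": 1.9, "y": -14.2, "z": 0, "roll": 0, "hand": 15}, {"x": 5.5, "y": -13.3, "z": 0, "roll": 0, "hand": 15}, {"x": 0, "y": 0, "z": 0, "roll": 0, "hand": 15}]'

```text
time_s: 10.12
ee_pos: [490.9, -26.7, 120.1]
tcp_rot: [0.781, 0.624, 0.004, 0.0]
wrist_force: [7.2, 7.4, -0.1]
opening: 23.4
```

```bash
python3 - <<'E'
from h import *
from cell import arm
o=arm.get_obs();st(o);F=o["wrist_force"];print("F dos",F[:2]@EX,F[:2]@EY)
E
```

```text
t 10.12 dos [ -24.4 -128.5] z 120.1 toolx vs dosery rad 0.0019 tilt [ 0.007  0.004 -1.   ] F [ 7.2  7.4 -0.1] open 23.4 q [-0.21  0.33 -0.51  0.73  0.01  0.02]
F dos 5.338622841876861 8.765641752839324
```

>>> jog_arm --plan '[{"x": 10.2, "y": -10.4, "z": 0, "roll": 0, "hand": 15}, {"x": 11.4, "y": -8.7, "z": 0, "roll": 0, "hand": 15}, {"x": 0, "y": 0, "z": 0, "roll": 0, "hand": 15}, {"x": 0, "y": 0, "z": 0, "roll": 0, "hand": 15}]'

```text
time_s: 10.62
ee_pos: [476.8, -2.8, 120.1]
tcp_rot: [0.782, 0.624, 0.002, 0.001]
wrist_force: [6.0, 2.7, 4.2]
opening: 23.1
```

```bash
python3 - <<'E'
from h import *
from cell import arm
o=arm.get_obs();st(o);F=o["wrist_force"];print("F dos",F[:2]@EX,F[:2]@EY)
for n,w in(("scene",(225,375,140,260)),("top",(305,385,185,265))):
    f=arm.grab_frame(n);pickle.dump(f,open(f"pics/{n}2.pkl","wb"));im=f["img"][:,:,::-1];cv2.imwrite(f"pics/{n}2.png",cv2.resize(im[w[2]:w[3],w[0]:w[1]],None,fx=5,fy=5,interpolation=cv2.INTER_CUBIC))
E
```

```text
t 10.62 dos [ -43.5 -108.3] z 120.1 toolx vs dosery rad 0.001 tilt [ 0.005  0.001 -1.   ] F [6.  2.7 4.2] open 23.1 q [-0.16  0.3  -0.54  0.72  0.    0.06]
F dos 5.29326963147775 3.971303787288182
```

View pics/scene2.png

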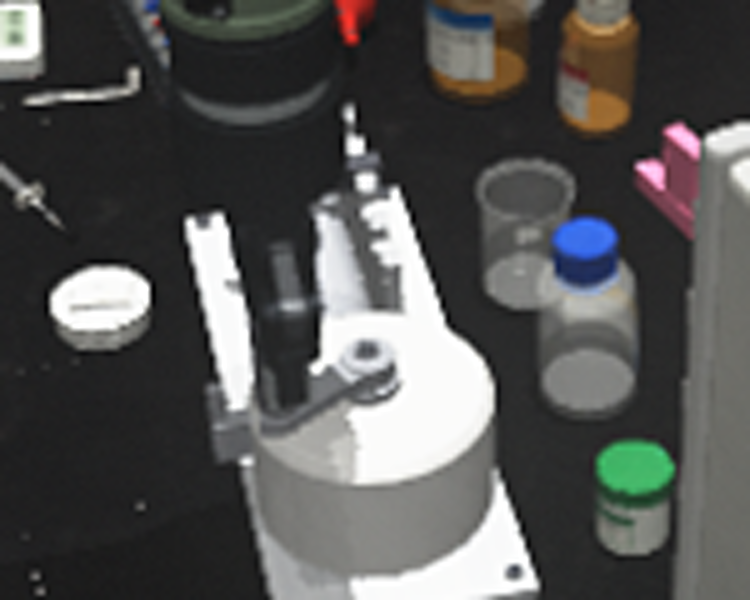

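View pics/top2.png

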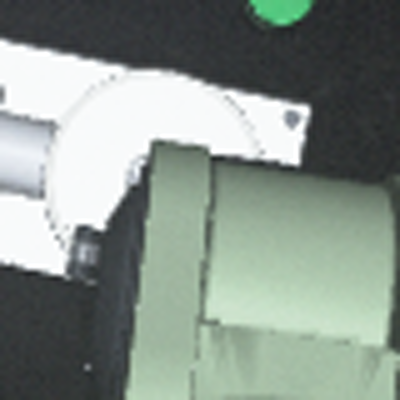

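```bash
python3 - <<'E'
import numpy as np
th=np.radians(-150-18*np.arange(0,21));p=55*np.c_[np.cos(th),np.sin(th)]
for d,t in zip(np.diff(p,axis=0),th[1:]):print(np.degrees(t).round(),"x",d[1].round(1),"y",d[0].round(1))
E
```

```text
-168.0 x 16.1 y -6.2
-186.0 x 17.2 y -0.9
-204.0 x 16.6 y 4.5
-222.0 x 14.4 y 9.4
-240.0 x 10.8 y 13.4
-258.0 x 6.2 y 16.1
-276.0 x 0.9 y 17.2
-294.0 x -4.5 y 16.6
-312.0 x -9.4 y 14.4
-330.0 x -13.4 y 10.8
-348.0 x -16.1 y 6.2
-366.0 x -17.2 y 0.9
-384.0 x -16.6 y -4.5
-402.0 x -14.4 y -9.4
-420.0 x -10.8 y -13.4
-438.0 x -6.2 y -16.1
-456.0 x -0.9 y -17.2
-474.0 x 4.5 y -16.6
-492.0 x 9.4 y -14.4
-510.0 x 13.4 y -10.8
```

>>> jog_arm --plan '[{"x": 16.6, "y": -5.4, "z": 0, "roll": 0, "hand": 15}, {"x": 17.2, "y": -0.9, "z": 0, "roll": 0, "hand": 15}, {"x": 16.6, "y": 4.5, "z": 0, "roll": 0, "hand": 15}, {"x": 14.4, "y": 9.4, "z": 0, "roll": 0, "hand": 15}, {"x": 10.8, "y": 13.4, "z": 0, "roll": 0, "hand": 15}, {"x": 0, "y": 0, "z": 0, "roll": 0, "hand": 15}]'

```text
time_s: 11.48
ee_pos: [513.7, 65.3, 120.1]
tcp_rot: [0.782, 0.623, 0.0, 0.002]
wrist_force: [1.0, -2.3, 8.5]
opening: 23.2
```

```bash
python3 - <<'E'
from h import *
from cell import arm
o=arm.get_obs();st(o);F=o["wrist_force"];print("F dos",F[:2]@EX,F[:2]@EY)
from scipy.optimize import least_squares
Q=np.array([[16,-135.4],[-24.4,-128.5],[-43.5,-108.3],dos(o["ee_pos"])])
r=least_squares(lambda c:np.hypot(*(Q-c).T)-55,[0,-85]);print(r.x,r.fun)
print(np.degrees(np.arctan2(*(Q-r.x).T[::-1])))
E
```

```text
t 11.47 dos [-22.7 -33.8] z 120.1 toolx vs dosery rad 0.0006 tilt [ 0.003 -0.003 -1.   ] F [ 1.  -2.3  8.5] open 23.2 q [-0.01  0.37 -0.44  0.76 -0.    0.21]
F dos 1.4657341358573475 -2.0142852105230102
[  4.50852029 -81.6130279 ] [ 0.00084066  0.08258071 -0.07266163  0.04118775]
[ -77.94018099 -121.65622464 -150.93119662  119.60016124]
```

The TCP circle fits r = 55 to within 0.1 mm, and forces are low. I'll continue with one full turn, from -240 to -600 deg.

>>> jog_arm --plan '[{"x": 6.2, "y": 16.1, "z": 0, "roll": 0, "hand": 15}, {"x": 0.9, "y": 17.2, "z": 0, "roll": 0, "hand": 15}, {"x": -4.5, "y": 16.6, "z": 0, "roll": 0, "hand": 15}, {"x": -9.4, "y": 14.4, "z": 0, "roll": 0, "hand": 15}, {"x": -13.4, "y": 10.8, "z": 0, "roll": 0, "hand": 15}, {"x": -16.1, "y": 6.2, "z": 0, "roll": 0, "hand": 15}, {"x": -17.2, "y": 0.9, "z": 0, "roll": 0, "hand": 15}, {"x": -16.6, "y": -4.5, "z": 0, "roll": 0, "hand": 15}, {"x": 0, "y": 0, "z": 0, "roll": 0, "hand": 15}]'

```text
time_s: 12.6
ee_pos: [572.3, -22.1, 120.1]
tcp_rot: [0.783, 0.623, -0.0, 0.002]
wrist_force: [2.6, -3.5, 6.5]
opening: 24.0
```

```bash
cat > c.py <<'E'
from h import *
from cell import arm
from scipy.optimize import least_squares
import json,os
o=arm.get_obs();st(o);F=o["wrist_force"];print("F dos",F[:2]@EX,F[:2]@EY)
Q=json.load(open("q.json")) if os.path.exists("q.json") else [[16,-135.4],[-24.4,-128.5],[-43.5,-108.3],[-22.7,-33.8]]
Q.append(dos(o["ee_pos"]).tolist());json.dump(Q,open("q.json","w"));Q=np.array(Q)
r=least_squares(lambda c:np.hypot(*(Q-c).T)-55,[0,-85]);print(r.x,r.fun.round(2))
print(np.degrees(np.arctan2(*(Q-r.x).T[::-1])).round(1))
E
python3 c.py
```

```text
t 12.6 dos [  54.  -105.8] z 120.1 toolx vs dosery rad -0.0018 tilt [ 0.002 -0.003 -1.   ] F [ 2.6 -3.5  6.5] open 24.0 q [-0.17  0.46 -0.29  0.82 -0.    0.06]
F dos 3.2763673782963614 -2.838865532476162
[  4.54504954 -81.63109804] [-0.02  0.09 -0.05  0.05  0.03]
[ -78.  -121.7 -151.   119.7  -26.1]
```

>>> jog_arm --plan '[{"x": -14.4, "y": -9.4, "z": 0, "roll": 0, "hand": 15}, {"x": -10.8, "y": -13.4, "z": 0, "roll": 0, "hand": 15}, {"x": -6.2, "y": -16.1, "z": 0, "roll": 0, "hand": 15}, {"x": -0.9, "y": -17.2, "z": 0, "roll": 0, "hand": 15}, {"x": 4.5, "y": -16.6, "z": 0, "roll": 0, "hand": 15}, {"x": 9.4, "y": -14.4, "z": 0, "roll": 0, "hand": 15}, {"x": 13.4, "y": -10.8, "z": 0, "roll": 0, "hand": 15}, {"x": 16.1, "y": -6.2, "z": 0, "roll": 0, "hand": 15}, {"x": 17.2, "y": -0.9, "z": 0, "roll": 0, "hand": 15}, {"x": 16.6, "y": 4.5, "z": 0, "roll": 0, "hand": 15}, {"x": 14.4, "y": 9.4, "z": 0, "roll": 0, "hand": 15}, {"x": 10.8, "y": 13.4, "z": 0, "roll": 0, "hand": 15}, {"x": 6.2, "y": 16.1, "z": 0, "roll": 0, "hand": 15}, {"x": 0.9, "y": 17.2, "z": 0, "roll": 0, "hand": 15}, {"x": -4.5, "y": 16.6, "z": 0, "roll": 0, "hand": 15}, {"x": -9.4, "y": 14.4, "z": 0, "roll": 0, "hand": 15}, {"x": -13.4, "y": 10.8, "z": 0, "roll": 0, "hand": 15}, {"x": -16.1, "y": 6.2, "z": 0, "roll": 0, "hand": 15}, {"x": -17.2, "y": 0.9, "z": 0, "roll": 0, "hand": 15}, {"x": -16.6, "y": -4.5, "z": 0, "roll": 0, "hand": 15}]'

```text
time_s: 15.1
ee_pos: [573.4, -20.9, 120.1]
tcp_rot: [0.782, 0.623, 0.001, 0.002]
wrist_force: [1.6, 1.7, 9.4]
opening: 23.5
```

```bash
python3 c.py
```

```text
t 15.1 dos [  54.7 -104.4] z 120.1 toolx vs dosery rad 0.0002 tilt [ 0.004 -0.001 -1.   ] F [1.6 1.7 9.4] open 23.5 q [-0.16  0.46 -0.29  0.81 -0.    0.06]
F dos 1.2355388215994763 1.9787565987530416
[  4.57586712 -81.64006135] [-0.04  0.09 -0.03  0.07  0.    0.07]
[ -78.  -121.7 -151.   119.7  -26.1  -24.4]
```

>>> jog_arm --plan '[{"x": -14.4, "y": -9.4, "z": 0, "roll": 0, "hand": 15}, {"x": -10.8, "y": -13.4, "z": 0, "roll": 0, "hand": 15}, {"x": -6.2, "y": -16.1, "z": 0, "roll": 0, "hand": 15}, {"x": -0.9, "y": -17.2, "z": 0, "roll": 0, "hand": 15}, {"x": 4.5, "y": -16.6, "z": 0, "roll": 0, "hand": 15}, {"x": 9.4, "y": -14.4, "z": 0, "roll": 0, "hand": 15}, {"x": 13.4, "y": -10.8, "z": 0, "roll": 0, "hand": 15}, {"x": 16.1, "y": -6.2, "z": 0, "roll": 0, "hand": 15}, {"x": 17.2, "y": -0.9, "z": 0, "roll": 0, "hand": 15}, {"x": 16.6, "y": 4.5, "z": 0, "roll": 0, "hand": 15}, {"x": 14.4, "y": 9.4, "z": 0, "roll": 0, "hand": 15}, {"x": 10.8, "y": 13.4, "z": 0, "roll": 0, "hand": 15}, {"x": 6.2, "y": 16.1, "z": 0, "roll": 0, "hand": 15}, {"x": 0.9, "y": 17.2, "z": 0, "roll": 0, "hand": 15}, {"x": -4.5, "y": 16.6, "z": 0, "roll": 0, "hand": 15}, {"x": -9.4, "y": 14.4, "z": 0, "roll": 0, "hand": 15}, {"x": -13.4, "y": 10.8, "z": 0, "roll": 0, "hand": 15}, {"x": -16.1, "y": 6.2, "z": 0, "roll": 0, "hand": 15}, {"x": -17.2, "y": 0.9, "z": 0, "roll": 0, "hand": 15}, {"x": -16.6, "y": -4.5, "z": 0, "roll": 0, "hand": 15}]'

```text
time_s: 17.6
ee_pos: [573.4, -20.9, 120.1]
tcp_rot: [0.782, 0.623, 0.001, 0.002]
wrist_force: [1.3, 2.3, 8.7]
opening: 23.8
```

```bash
python3 c.py
```

```text
t 17.6 dos [  54.8 -104.4] z 120.1 toolx vs dosery rad 0.0001 tilt [ 0.004 -0.001 -1.   ] F [1.3 2.3 8.7] open 23.8 q [-0.16  0.46 -0.29  0.81 -0.    0.06]
F dos 0.8010486352390984 2.549399497523336
[  4.60537446 -81.64861532] [-0.05  0.1  -0.01  0.09 -0.03  0.04  0.1 ]
[ -78.  -121.8 -151.   119.7  -26.1  -24.4  -24.3]
```

At -1104 deg, 156 deg remain. I'll take 8 steps and stop 12 deg short.

>>> jog_arm --plan '[{"x": -14.4, "y": -9.4, "z": 0, "roll": 0, "hand": 15}, {"x": -10.8, "y": -13.4, "z": 0, "roll": 0, "hand": 15}, {"x": -6.2, "y": -16.1, "z": 0, "roll": 0, "hand": 15}, {"x": -0.9, "y": -17.2, "z": 0, "roll": 0, "hand": 15}, {"x": 4.5, "y": -16.6, "z": 0, "roll": 0, "hand": 15}, {"x": 9.4, "y": -14.4, "z": 0, "roll": 0, "hand": 15}, {"x": 13.4, "y": -10.8, "z": 0, "roll": 0, "hand": 15}, {"x": 16.1, "y": -6.2, "z": 0, "roll": 0, "hand": 15}, {"x": 0, "y": 0, "z": 0, "roll": 0, "hand": 15}, {"x": 0, "y": 0, "z": 0, "roll": 0, "hand": 15}]'

```text
time_s: 18.85
ee_pos: [474.6, 14.3, 120.1]
tcp_rot: [0.782, 0.624, 0.001, 0.001]
wrist_force: [4.4, 1.0, 7.2]
opening: 23.3
```

```bash
python3 c.py; python3 - <<'E'
from h import *
from cell import arm
f=arm.grab_frame("scene");pickle.dump(f,open("pics/scene3.pkl","wb"));im=f["img"][:,:,::-1];cv2.imwrite("pics/scene3.png",cv2.resize(im[195:255,260:330],None,fx=10,fy=10,interpolation=cv2.INTER_CUBIC))
E
```

```text
t 18.85 dos [-49.3 -92.2] z 120.1 toolx vs dosery rad 0.0009 tilt [ 0.004 -0.001 -1.   ] F [4.4 1.  7.2] open 23.3 q [-0.13  0.3  -0.55  0.72  0.    0.1 ]
F dos 4.019466484950931 1.938020628771079
[  4.6151053  -81.64387223] [-0.05  0.11  0.01  0.09 -0.03  0.04  0.09 -0.03]
[ -78.  -121.8 -151.   119.7  -26.1  -24.4  -24.4 -169. ]
```

View pics/scene3.png

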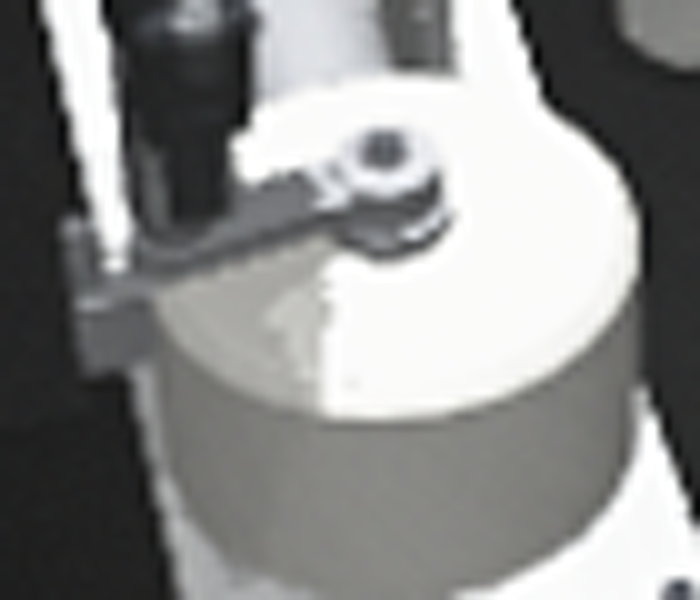

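>>> jog_arm --plan '[{"x": 5, "y": -0.7, "z": 0, "roll": 0, "hand": 15}, {"x": 3.6, "y": -0.3, "z": 0, "roll": 0, "hand": 15}, {"x": 0, "y": 0, "z": 0, "roll": 0, "hand": 15}, {"x": 0, "y": 0, "z": 0, "roll": 0, "hand": 15}]'

```text
time_s: 19.4
ee_pos: [475.4, 22.3, 120.0]
tcp_rot: [0.782, 0.623, 0.001, 0.002]
wrist_force: [3.4, -0.8, 7.7]
opening: 23.5
```

```bash
python3 c.py
```

```text
t 19.4 dos [-50.4 -84.2] z 120.0 toolx vs dosery rad 0.0002 tilt [ 0.004 -0.001 -1.   ] F [ 3.4 -0.8  7.7] open 23.5 q [-0.11  0.3  -0.55  0.72 -0.    0.12]
F dos 3.523778325408781 -0.06137953125434061
[  4.61098265 -81.64505308] [-0.05  0.11  0.    0.09 -0.03  0.04  0.1  -0.04  0.02]
[ -78.  -121.8 -151.   119.7  -26.1  -24.4  -24.3 -169.  -177.4]
```

Now at -177.4 deg. I'll release, lift and look from above.

>>> jog_arm --plan '[{"x": 0, "y": 0, "z": 0, "roll": 0, "hand": 50}, {"x": 0, "y": 0, "z": 0, "roll": 0, "hand": 50}, {"x": 0, "y": 0, "z": 0, "roll": 0, "hand": 50}, {"x": 0, "y": 0, "z": -20, "roll": 0, "hand": 50}, {"x": 0, "y": 0, "z": -35, "roll": 0, "hand": 50}, {"x": 0, "y": 0, "z": -35, "roll": 0, "hand": 50}, {"x": 20, "y": -30, "z": 0, "roll": 0, "hand": 50}, {"x": 30, "y": -40, "z": 0, "roll": 0, "hand": 50}, {"x": 30, "y": -40, "z": 0, "roll": 0, "hand": 50}, {"x": 0, "y": 0, "z": 0, "roll": 0, "hand": 50}]'

```text
time_s: 20.65
ee_pos: [381.6, 126.5, 208.4]
tcp_rot: [0.781, 0.625, -0.001, -0.001]
wrist_force: [0.1, -1.1, 0.2]
opening: 49.8
```

```bash
python3 - <<'E'
from h import *
from cell import arm
st(arm.get_obs())
for n,w in(("top",(305,375,185,255)),("scene",(260,330,195,255))):
    f=arm.grab_frame(n);pickle.dump(f,open(f"pics/{n}4.pkl","wb"));im=f["img"][:,:,::-1];cv2.imwrite(f"pics/{n}4.png",cv2.resize(im[w[2]:w[3],w[0]:w[1]],None,fx=8,fy=8,interpolation=cv2.INTER_CUBIC))
E
```

```text
t 20.65 dos [-165.1   -3.5] z 208.4 toolx vs dosery rad 0.0046 tilt [-0.002 -0.    -1.   ] F [ 0.1 -1.1  0.2] open 49.8 q [ 0.14  0.07 -0.58  0.92  0.    0.36]
```

View pics/top4.png

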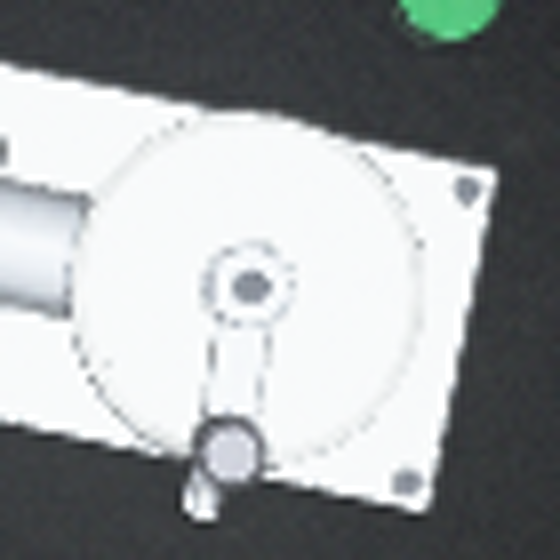

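View pics/scene4.png

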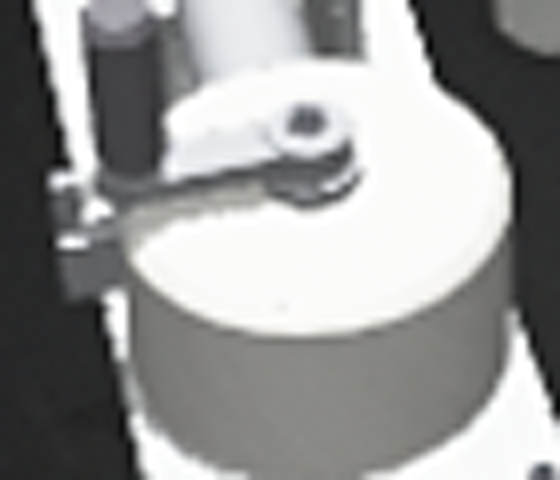

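```bash
python3 - <<'E'
from h import *
f=pickle.load(open("pics/top4.pkl","rb"));P=cloud(f)
px=lambda x,y:(305+(x+.5)/8-.5,185+(y+.5)/8-.5)
def at(x,y,z):return dos(ray(f,*px(x,y),z))
u,v=px(252,285);print("hub z",P[int(round(v))-1:int(round(v))+2,int(round(u))-1:int(round(u))+2,2].round(0).tolist())
hub=at(252,287,110);fin=at(204,497,102)
print("hub",hub,"fin",fin, "fin dir",np.degrees(np.arctan2(*(fin-hub)[::-1])))
a=at(241,340,105);b=at(232.5,402,105);print("arm",a,b,np.degrees(np.arctan2(*(b-a)[::-1])),np.degrees(np.arctan2(*(b-hub)[::-1])))
m=(P[...,2]>158)&(P[...,2]<172)&(P[...,0]>430)&(P[...,0]<520)&(P[...,1]>-30)&(P[...,1]<60)
v,u=np.nonzero(m);h=dos(ray(f,u.mean(),v.mean(),167));print("handle",h,m.sum(),np.degrees(np.arctan2(*(h-hub)[::-1])),np.hypot(*(h-hub)))
# fin by depth
m=(P[...,2]>92)&(P[...,2]<108)&(P[...,0]>420)&(P[...,0]<462);print("fin",m.sum(),dos(np.median(P[m],0)),[dos(p).round(1).tolist() for p in P[m]],P[m][:,2].round(0))
im=f["img"][205:252,320:345].min(2)
E
```

```text
hub z [[109.0, 106.0, 113.0], [109.0, 110.0, 110.0], [108.0, 111.0, 110.0]]
hub [  0.9203987  -83.46325324] fin [-71.3341156  -82.38696724] fin dir 179.14659885455077
arm [-17.17880994 -83.67823591] [-38.15327036 -85.1369474 ] -176.0216544185754 -177.54727341778548
handle [-53.9070525  -85.21946672] 66 -178.16534920196403 54.85557119489403
fin 132 [  93.24613896 -853.51722049] [[109.5, -851.6], [109.4, -850.3], [110.0, -853.5], [109.8, -851.3], [110.1, -852.5], [110.3, -853.0], [107.1, -852.9], [107.2, -853.1], [107.4, -853.8], [107.2, -852.0], [28.1, -491.8], [28.5, -493.2], [104.0, -852.2], [104.4, -853.6], [104.1, -851.0], [105.0, -855.6], [104.4, -851.4], [25.7, -494.2], [25.7, -492.6], [26.2, -494.7], [101.6, -853.1], [101.9, -854.4], [101.8, -852.8], [102.1, -854.2], [22.8, -493.0], [23.1, -493.3], [23.5, -494.9], [98.6, -852.7], [98.7, -852.4], [99.3, -855.3], [99.4, -855.1], [99.2, -853.3], [99.5, -854.2], [20.2, -493.9], [20.5, -494.7], [20.9, -495.2], [96.0, -852.9], [96.3, -853.7], [96.6, -854.8], [96.8, -854.8], [96.8, -854.5], [17.5, -494.2], [17.8, -494.7], [92.9, -851.
[... 1379 characters left out ...]
.2, -496.7], [-11.7, -497.7]] [ 92.  97.  97. 103. 105. 107.  95.  98. 100. 106. 101. 103.  93.  94.
 101.  98. 107.  96. 106. 107.  95.  97. 102. 104. 100. 105. 107.  93.
  97.  96. 100. 105. 108.  99. 103. 108.  97.  99. 101. 104. 108.  99.
 104.  95.  94.  97.  99. 106. 107. 100. 100. 100.  94. 101. 106.  93.
  97. 101. 103. 103. 101. 101.  98.  93. 101. 106.  95.  97.  99. 102.
 105. 102. 102. 102. 102.  95.  96. 101. 107. 107.  95.  97. 101. 103.
  94. 103. 104. 106. 106.  95.  99. 104.  97.  97. 101. 105. 105.  96.
  95. 100. 106.  95.  96.  97. 101. 104. 108.  96. 101. 108.  94.  96.
  98. 102. 106.  98. 104.  92.  98. 100. 104. 104.  97. 105. 107. 104.
 106.  94.  98. 102.  99. 102.]
```

Both cameras and the TCP fit put the crank about 2.5 to 3 deg short of the fin, so it has not overrun. In the top view the arm is at (232,402) and the fin at (204,497). I'll regrip and nudge it the rest of the way.

>>> jog_arm --plan '[{"x": -27, "y": 38, "z": 0, "roll": 0, "hand": 50}, {"x": -27, "y": 38, "z": 0, "roll": 0, "hand": 50}, {"x": -27, "y": 38, "z": 0, "roll": 0, "hand": 50}, {"x": 0, "y": 0, "z": 0, "roll": 0, "hand": 50}, {"x": 0, "y": 0, "z": 0, "roll": 0, "hand": 50}]'

```text
time_s: 21.38
ee_pos: [477.1, 19.9, 208.2]
tcp_rot: [0.783, 0.623, -0.001, -0.001]
wrist_force: [0.5, -0.6, -0.4]
opening: 50.0
```

```bash
python3 - <<'E'
from h import *
from cell import arm
st(arm.get_obs())
E
```

```text
t 21.38 dos [-48.2 -86.1] z 208.2 toolx vs dosery rad -0.0017 tilt [-0.002  0.    -1.   ] F [ 0.5 -0.6 -0.4] open 50.0 q [-0.11  0.21 -0.41  0.95  0.    0.11]
```

>>> jog_arm --plan '[{"x": 1, "y": -2.5, "z": 25, "roll": 0, "hand": 50}, {"x": 0.3, "y": -0.5, "z": 25, "roll": 0, "hand": 50}, {"x": 0, "y": 0, "z": 25, "roll": 0, "hand": 50}, {"x": 0, "y": 0, "z": 12, "roll": 0, "hand": 50}, {"x": 0, "y": 0, "z": 0, "roll": 0, "hand": 50}, {"x": 0, "y": 0, "z": 0, "roll": 0, "hand": 50}]'

```text
time_s: 22.12
ee_pos: [475.4, 22.7, 122.6]
tcp_rot: [0.782, 0.623, 0.0, 0.0]
wrist_force: [0.0, -0.5, 0.2]
opening: 50.0
```

```bash
python3 - <<'E'
from h import *
from cell import arm
st(arm.get_obs())
E
```

```text
t 22.12 dos [-50.5 -83.8] z 122.6 toolx vs dosery rad 0.0005 tilt [ 0.001 -0.    -1.   ] F [ 0.  -0.5  0.2] open 50.0 q [-0.11  0.3  -0.54  0.73 -0.    0.12]
```

>>> jog_arm --plan '[{"x": 0, "y": 0, "z": 0, "roll": 0, "hand": 15}, {"x": 0, "y": 0, "z": 0, "roll": 0, "hand": 15}, {"x": 0, "y": 0, "z": 0, "roll": 0, "hand": 15}, {"x": 0, "y": 0, "z": 0, "roll": 0, "hand": 15}, {"x": 0, "y": 0, "z": 0, "roll": 0, "hand": 15}]' --force 20

```text
time_s: 22.75
ee_pos: [475.4, 22.5, 122.6]
tcp_rot: [0.782, 0.623, 0.001, 0.0]
wrist_force: [-0.0, 0.8, 6.1]
opening: 23.3
```

```bash
python3 - <<'E'
from h import *
from cell import arm
st(arm.get_obs())
E
```

```text
t 22.75 dos [-50.4 -83.9] z 122.6 toolx vs dosery rad 0.0002 tilt [ 0.001 -0.    -1.   ] F [-0.   0.8  6.1] open 23.3 q [-0.11  0.3  -0.54  0.73  0.    0.12]
```

>>> jog_arm --plan '[{"x": 1, "y": 0, "z": 0, "roll": 0, "hand": 15}, {"x": 1.1, "y": 0, "z": 0, "roll": 0, "hand": 15}, {"x": 0, "y": 0, "z": 0, "roll": 0, "hand": 15}, {"x": 0, "y": 0, "z": 0, "roll": 0, "hand": 15}, {"x": 0, "y": 0, "z": 0, "roll": 0, "hand": 15}]'

```text
time_s: 23.38
ee_pos: [475.7, 24.4, 122.5]
tcp_rot: [0.782, 0.623, 0.0, 0.001]
wrist_force: [-0.8, -0.1, 5.7]
opening: 23.3
```

```bash
python3 - <<'E'
from h import *
from cell import arm
st(arm.get_obs())
E
```

```text
t 23.38 dos [-50.5 -82. ] z 122.5 toolx vs dosery rad 0.0001 tilt [ 0.001 -0.001 -1.   ] F [-0.8 -0.1  5.7] open 23.3 q [-0.1   0.3  -0.54  0.73 -0.    0.12]
```

Now release, retreat and look again.

>>> jog_arm --plan '[{"x": 0, "y": 0, "z": 0, "roll": 0, "hand": 50}, {"x": 0, "y": 0, "z": 0, "roll": 0, "hand": 50}, {"x": 0, "y": 0, "z": 0, "roll": 0, "hand": 50}, {"x": 0, "y": 0, "z": -20, "roll": 0, "hand": 50}, {"x": 0, "y": 0, "z": -35, "roll": 0, "hand": 50}, {"x": 0, "y": 0, "z": -35, "roll": 0, "hand": 50}, {"x": 20, "y": -30, "z": 0, "roll": 0, "hand": 50}, {"x": 30, "y": -40, "z": 0, "roll": 0, "hand": 50}, {"x": 30, "y": -40, "z": 0, "roll": 0, "hand": 50}, {"x": 0, "y": 0, "z": 0, "roll": 0, "hand": 50}, {"x": 0, "y": 0, "z": 0, "roll": 0, "hand": 50}]'

```text
time_s: 24.75
ee_pos: [386.5, 127.1, 212.0]
tcp_rot: [0.782, 0.624, 0.0, 0.0]
wrist_force: [-1.0, -0.2, -0.2]
opening: 50.0
```

```bash
python3 - <<'E'
from h import *
from cell import arm
st(arm.get_obs())
f=arm.grab_frame("top");pickle.dump(f,open("pics/top5.pkl","wb"));im=f["img"][:,:,::-1]
cv2.imwrite("pics/top5.png",cv2.resize(im[185:255,305:375],None,fx=8,fy=8,interpolation=cv2.INTER_CUBIC))
g=arm.grab_frame("scene");cv2.imwrite("pics/scene5.png",cv2.resize(g["img"][145:265,225:375,::-1],None,fx=5,fy=5,interpolation=cv2.INTER_CUBIC))
P=cloud(f);m=(P[...,2]>158)&(P[...,2]<172)&(P[...,0]>430)&(P[...,0]<520)&(P[...,1]>-30)&(P[...,1]<60)
v,u=np.nonzero(m);h=dos(ray(f,u.mean(),v.mean(),167));hub=np.array([.9,-83.46]);print("handle",h,np.degrees(np.arctan2(*(h-hub)[::-1])))
m=(P[...,2]>120)&(P[...,2]<136)&(P[...,1]>140)&(P[...,1]<230)&(P[...,0]>520)&(P[...,0]<610)
print("tab",dos(P[m].mean(0)),np.median(P[m][:,2]))
f0=pickle.load(open("pics/top0.pkl","rb"));d=cv2.absdiff(f0["img"],f["img"]).max(2);d[290:]=0;n,l,s,c=cv2.connectedComponentsWithStats((d>60).astype(np.uint8))
print([x.tolist() for x in s[1:] if x[4]>8])
E
```

```text
t 24.75 dos [-160.4   -1.9] z 212.0 toolx vs dosery rad 0.0006 tilt [ 0.001 -0.    -1.   ] F [-1.  -0.2 -0.2] open 50.0 q [ 0.14  0.08 -0.56  0.93 -0.    0.36]
handle [-53.96481562 -83.25494548] 179.78586087380586
tab [ -0.25355062 101.3453416 ] 129.40557716849398
[[265, 191, 12, 33, 191], [282, 194, 6, 7, 34], [276, 202, 11, 25, 148], [352, 215, 12, 12, 56], [328, 236, 10, 11, 42]]
```

View pics/top5.png

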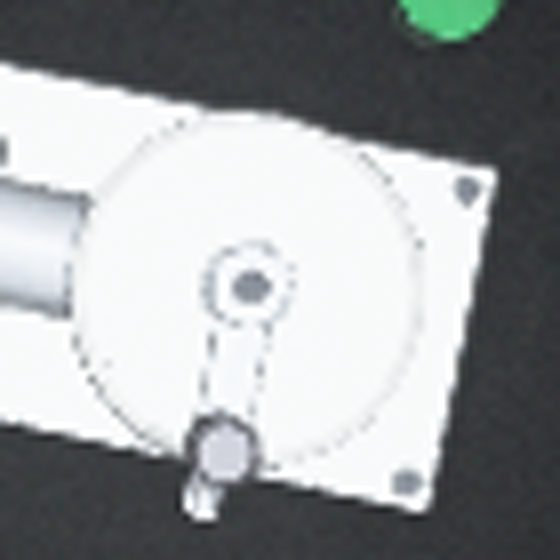

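View pics/scene5.png

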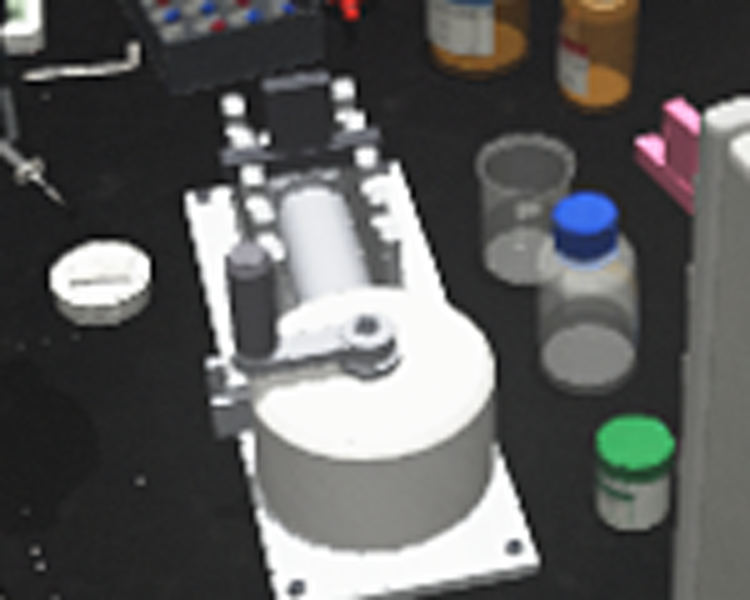

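The nose now points at the fin: handle direction 179.8 deg, fin 179.1 to 179.4 deg. Only the stop and crank have changed in the picture, so I'll hand in.

```bash
python3 -c "
from cell import arm
print(arm.close_job())"
```

```text
the job is handed in; nothing more can be done
None
```

I moved the stroke stop one notch farther from the crank. I then turned the crank clockwise to the fin and three full turns more. The job was handed in at about 25 s.

- **Stop:** it sits in the third notch pair. The tab top measures 129 mm above the worktop, the same as before the move, and the bar is at doser y of about 101–103 mm. The gripper height and contact force on lowering also matched the original notch.
- **Crank:** I stopped about 2.5° short on purpose, released, checked from above, then regripped and nudged it the rest of the way. The last top view puts the handle at 179.8° and the fin at 179.1–179.4°. The gripper positions gave about −179.6°. So it ended at the fin within about 0.5°, with no sign of overrun.
- **Surroundings:** comparing the top picture with the first one, only the stop and the crank changed. The arm was clear of everything at the end.
- **One disagreement:** the circle the gripper followed was centred about 4–5 mm from the axis I had estimated from the camera. That came from an off-centre grip plus calibration error. The circle fitted the 55 mm radius to within 0.1 mm. The force readings I took during cranking stayed around 10 N or less.

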